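Shoot the bolt of a packed transport crate

TASK

The lid of the plywood crate is held up by its foam packing, and its bolt meets the keeper's eye only when the lid is pressed down by the right amount, which you must find by feel. Press the lid down while you push the bolt, slide it fully across through the keeper, and turn its handle down flat to lock it. A plaster cast is inside, so do not lean hard on the lid or force the bolt, and leave the tools and the small metal boar alone.

Things in the scene. Friction and masses are not known exactly. Their poses are not given: they have to be found in the camera images.
- crate: Plywood transport crate, fixed to the bench: 300 mm along its x (the hinge line), 240 mm along its y, rim 138 mm high. Origin at the centre of its underside, z up. The lid is hinged at its -y side; the keeper stands at the middle of its +y side. The bolt slides along the crate's +y, in the plane x = 0.
- lid (a joint): Lid, 12 mm plywood, top at crate z = 150 mm when down. Angle in rad: 0 flat on the rim, growing as its +y edge rises about a hinge line at crate y = -120, z = 138 mm. Foam springs it up to 0.048 to 0.065 rad. Pressed at the bolt's handle it gives way by 1 mm per 2 N, at 14 to 20 N reaches the rim and stops hard; bearing on the rim with over 20 N is too hard. Let go, it springs up until the bolt holds it.
- rim: Top batten of the crate's +y wall, on which the lid's free edge comes down: 320 by 12 by 34 mm. Origin at the middle of its top face, at crate (0, 114, 138) mm.
- bolt (a joint): Round steel bolt, 12 mm thick, on the middle of the lid, its axis 14 mm above the lid's top and tilting with the lid. Travel in m: 0 drawn back, 0.040 fully across at its stop. It stays where left; its own friction is about 3 N. The two steel guides it runs in (at crate y = -22 and 98 mm) reach 12 mm above its axis.
- bolt_tip (a point): Centre of the bolt's flat front end. With the lid flat it lies at crate y = 112 mm + bolt travel, z = 164 mm. It meets the keeper at 12 mm of travel (13 to 14 mm with the lid up) and is through it 12 mm later.
- keeper: Steel keeper on the crate's +y wall. Origin at crate (0, 124, 164) mm, where the flat lid's bolt would enter along +y. Its eye, 12 mm deep, open at both ends, is in a block screwed on through slots: the eye's centre is 0 to 9 mm above the origin, unlike each time and not shown by this pose. Play: 1.25 mm up and down, 2 mm sideways. With the lid too high or low the tip butts on the block; over 30 N is too hard.
- handle_grip (a point): Point in the bolt's handle, 42 mm from the bolt's axis. The handle is a round bar, 12 mm thick, standing up from the bolt at crate y = 30 mm + bolt travel; its rounded end is 61 mm from the bolt's axis. Fingers have free space around its upper 45 mm.
- handle (a joint): Turn of the handle about the bolt's axis in rad: 0 upright, 1.57 turned down flat towards the crate's -x (its underside 8 mm above the lid). It stays where left; 1 N at its end turns it. A lug on the lid at its -x side (crate y = 19 to 61 mm, top 4 mm above the bolt's axis) stops it half-way unless the bolt is across by 37 mm or more; turned down, it locks the bolt.
- hammer: Hammer with a wooden handle, 260 mm long, lying on the bench at the hinge side of the crate; origin under its middle. Leave it alone.
- rasp: Rasp with a wooden handle, 315 mm long, lying on the bench at the crate's +x side; origin under its middle. Leave it alone.
- boar: Small cast metal boar on a 100 by 55 mm plinth, about 95 mm tall, standing on the bench beyond the keeper; origin under the plinth. Leave it alone.

How it is judged:
By the outcome, as a careful person would: the job done as asked, in the order asked, and still so for the second after the job is handed in, with the robot touching nothing.
It also fails if it takes over 58 s, if anything falls off the work surface, if the arm or the gripper's body presses on something with over 40 N, if the wrist force passes 120 N, or if a joint passes its speed limit or range.

ROBOT

A 7-joint arm with a two-finger parallel gripper is mounted at the origin on the work surface. World frame = base frame: x ahead of the robot, y to its left, z up, the work surface at z = 0. Lengths are in mm, angles in degrees, forces in N, time in s.
With the tool pointing down it reaches from about 400 to 875 mm from the base axis. Payload 19.3 kg.
Tool frame: the origin (TCP) lies between the finger pads; the fingertips stand 25 mm ahead of it and the grasp point (between the pads) lies 6 mm ahead of it; z points along the fingers, y is the direction in which the jaws open and shut (so a half turn about z gives the same grasp; the last joint's range is limited). The gripper opens to 85 mm and grips with 20 to 120 N. Pads are 22 mm wide; open, the fingers measure 114 mm over their backs; the gripper's body (76 mm by 85 mm) begins 54 mm behind the grasp point. The pads swing forward as they close: fully open they stand 13 mm farther back than shut.
Start: joints at [60.493, 29.874, -2.08, 91.645, 1.215, 58.505, -6.463], TCP at [268.896, -564.19, 256.291] pointing down, gripper open.
Joint ranges: [-166.77, 166.77], [-17.47, 122.26], [-85.68, 81.53], [9.62, 139.38], [-72.42, 252.41], [9.2, 110.78], [-144.41, 144.41]. Speed limits (degrees/s): [108.29, 108.29, 136.94, 136.94, 172.46, 172.46, 172.46].

INTERFACE

Orientations are given as [roll, pitch, yaw] about the fixed x, y, z axes, in that order (R = Rz(yaw) Ry(pitch) Rx(roll)).
In Python, from station import r, vision gives the robot as it stands.
- The arm moves only by the tool move_arm, never from a script. Its argument "commands" is one flat list of numbers, 7 for each row, row after row: the turn, a rotation vector about the tool's x, y, z in rad, then the shift along the tool's x, y, z in cm, then the opening, from -1 (shut) to 1 (fully open), so that 0 is half open. A call has 1 to 10 rows; each row shifts and turns the commanded pose from where the row before left it, along the tool's axes as they then stand; what a row does not reach is not made up. A row lasts 1/10 s, in which the tool goes at most 50 mm and 8.59 degrees, less where a joint would pass 70% of its speed; a pose out of reach is approached as far as the arm can. A call is refused whole if a number of a shift passes 5 or a number of a turn 0.15, either way. A call with a gripper value outside its range is refused whole. The fingers move at their own pace and stop on an object; "force" is the grip in N (left out, the last holds). Time passes only in rows, so rows that do not move let the fingers close. It gives the time, the measured TCP pose, the force and the opening at its end, in the units of the state.
- r.sense(): the state, without advancing time (a new reading comes with each control period).
- vision.capture(name): name is "scene" or "top" or "wrist"; returns (picture, depth): 480x640x3 uint8, red, green, blue; 480x640 float32, mm along the optical axis (not along the pixel's ray), 0 where there is no reading.
- vision.get_calibration(name): a dict with "fx", "fy", "cx", "cy" (pixels), "view" (4x4, takes a point from world to camera coordinates). Camera axes: x right, y down, z forward; pixel columns grow to the right and rows downward; lengths in mm; the calibration is good to about 2 mm. A picture is of the moment at which its call begins: read the wrist's pose just before it. get_calibration takes no time and is no camera call; for the wrist camera it gives the pose at the moment of the call.
- r.sign_off(): hands the job in, once; it reports no verdict.
The state is a dict: "time": time; "q": joint angles; "dq": joint speeds; "joint_efforts": joint torques, N m; "position": TCP position; "orientation": TCP orientation; "contact_force": force on the tool from outside, world axes, zero at the start; "ft_torque": the same for the moment, N m; "gripper_width": finger opening in mm.
Only numpy, scipy, OpenCV 4.12 (cv2) and the standard library are available. Lean on these libraries where they do the work, as an engineer would, in place of code of your own. Each camera call takes 0.05 s, during which the arm holds its last target.

## Working session

There is one attempt and no reset: what is moved stays moved. The work goes in short steps, Python scripts to look and compute and a tool call to move; the robot and the scene stay as the last step left them, time stands still between calls to the robot, and variables do not carry over. Pictures are saved under pics/ and viewed, and the job is handed in when it is done.

Besides the shell and the picture viewer there is one more tool, called after "Call:" as name(argument=value, ...) on one line, values as JSON. move_arm: Moves the arm, as the interface text tells. Its arguments: {"type":"object","properties":{"commands":{"type":"array"},"force":{"type":"number"}},"required":["commands"]}

```bash
ls; mkdir -p pics; python3 - <<'E'
from station import r, vision
import cv2
s=r.sense(); print(s)
for n in("scene","top"):
    p,d=vision.capture(n); cv2.imwrite(f"pics/{n}0.png",p[:,:,::-1]); 
    import numpy as np; np.savez(f"pics/{n}0.npz",p=p,d=d)
    c=vision.get_calibration(n); print(n,c)
E
```

```text
pics
{'time': 0.0, 'q': array([60.49275955, 29.90888567, -2.08099687, 91.67178982,  1.21555951,
       58.50447663, -6.46209173]), 'dq': array([ 0.02196505, -0.01386229, -0.00562607, -0.07004549,  0.00216009,
       -0.04087301,  0.03223835]), 'joint_efforts': array([ 4.75848447e-04, -9.27117562e+01,  1.97926484e+00, -3.69944894e+01,
        1.76671013e-02,  8.23904149e-03,  2.73995551e-05]), 'position': array([ 268.75899424, -563.93967658,  255.74119106]), 'orientation': array([-1.79937162e+02,  5.41039461e-03,  2.54854553e+01]), 'contact_force': array([-0.32856111, -0.75214545, -0.10143873]), 'ft_torque': array([ 0.02023962, -0.00304444,  0.03001868]), 'gripper_width': 85.3832790126621}
scene {'fx': 505.4672994184419, 'fy': 505.4672994184419, 'cx': 323.85780450760774, 'cy': 238.08111848221102, 'view': array([[ 6.52005212e-01,  7.58144488e-01,  1.03023195e-02,
        -3.90313324e+02],
       [ 5.01642822e-01, -4.21145176e-01, -7.55639609e-01,
        -1.48149817e+02],
       [-5.68545233e-01,  4.97849049e-01, -6.54906591e-01,
         1.45469137e+03],
       [ 0.00000000e+00,  0.00000000e+00,  0.00000000e+00,
         1.00000000e+00]])}
top {'fx': 487.6118989523555, 'fy': 487.6118989523555, 'cx': 320.1936966234589, 'cy': 241.69290781537683, 'view': array([[ 2.69710073e-04, -9.99999422e-01, -1.04107742e-03,
         5.30951772e+01],
       [-9.77708047e-01, -4.51037709e-05, -2.09968979e-01,
         5.96430131e+02],
       [ 2.09968811e-01,  1.07450052e-03, -9.77707494e-01,
         8.45496001e+02],
       [ 0.00000000e+00,  0.00000000e+00,  0.00000000e+00,
         1.00000000e+00]])}
```

View pics/scene0.png

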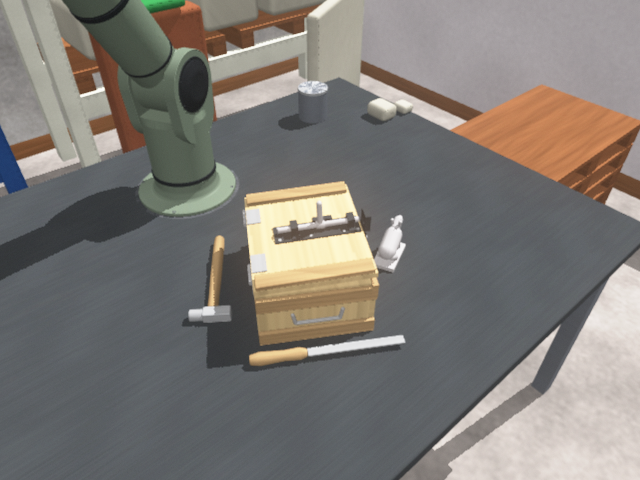

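View pics/top0.png

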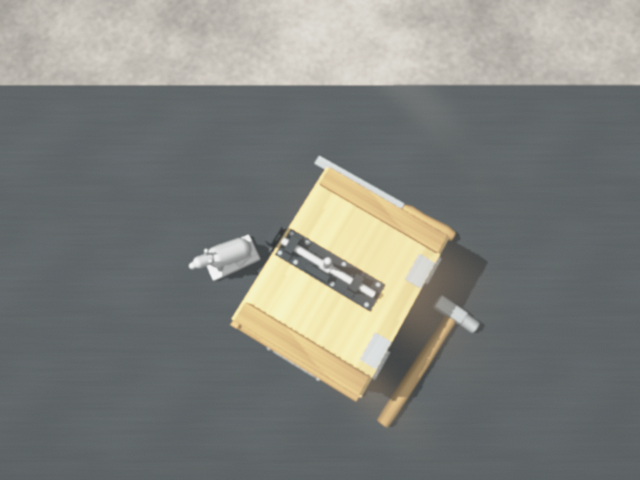

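```bash
cat > h.py <<'E'
import numpy as np, cv2
from station import r, vision
def cloud(d,c):
    v,u=np.mgrid[0:480,0:640]
    P=np.stack([(u-c['cx'])/c['fx']*d,(v-c['cy'])/c['fy']*d,d],-1)
    V=np.array(c['view']); R=V[:3,:3]; t=V[:3,3]
    return (P-t)@R
def ray(c,u,v):
    V=np.array(c['view']); R=V[:3,:3]; t=V[:3,3]
    d=np.array([(u-c['cx'])/c['fx'],(v-c['cy'])/c['fy'],1.])@R
    return -R.T@t, d
def onplane(c,u,v,z):
    o,d=ray(c,u,v); return o+d*(z-o[2])/d[2]
def proj(c,p):
    V=np.array(c['view']); q=V[:3,:3]@np.asarray(p,float)+V[:3,3]
    return np.array([q[0]/q[2]*c['fx']+c['cx'],q[1]/q[2]*c['fy']+c['cy']])
E
python3 - <<'E'
from h import *
for n,(x0,y0,x1,y1) in dict(top=(220,150,470,410),scene=(235,170,415,340)).items():
    z=np.load(f"pics/{n}0.npz"); k=4 if n=="scene" else 3
    im=z['p'][y0:y1,x0:x1,::-1]; k=min(800/(x1-x0),600/(y1-y0))
    cv2.imwrite(f"pics/{n}0c.png",cv2.resize(im,None,fx=k,fy=k,interpolation=cv2.INTER_CUBIC)); print(n,k)
    X=cloud(z['d'],vision.get_calibration(n))
    m=(X[...,2]>140)&(X[...,2]<260)&(abs(X[...,1]-0)<400)&(X[...,0]>300)&(X[...,0]<900)&(z['d']>0)
    print(m.sum(), X[m].mean(0), X[m].min(0),X[m].max(0))
    # lid plane fit with wood colour
    hsv=cv2.cvtColor(np.ascontiguousarray(z['p'][:,:,::-1]),cv2.COLOR_BGR2HSV)
    w=m&(hsv[...,1]>60)&(hsv[...,2]>120)&(X[...,2]<185)
    Q=X[w]
    for i in range(6):
        A=np.c_[Q[:,:2],np.ones(len(Q))]; s=np.linalg.lstsq(A,Q[:,2],rcond=None)[0]
        e=Q[:,2]-A@s; Q=Q[abs(e)<max(2,1.5*np.std(e))]
    print(len(Q),s,e.std(),np.degrees(np.arctan2(s[1],s[0])),np.hypot(*s[:2]))
E
```

```text
top 2.3076923076923075
27138 [513.44344005  17.71733629 158.95738146] [ 329.02801304 -162.20355597  140.04523046] [706.63340132 194.80196847 234.61924986]
10166 [2.66336154e-02 4.55095943e-02 1.40805109e+02] 0.9919782561511707 59.66251550794195 0.05273018714680469
scene 3.5294117647058822
11882 [534.36333525   2.9189952  159.75201984] [ 326.19241602 -165.22513913  140.0458    ] [707.12198992 193.63498466 232.58551652]
2255 [2.69457947e-02 4.50596424e-02 1.50763886e+02] 1.2360652128963883 59.120455957663744 0.05250187829920174
```

View pics/top0c.png

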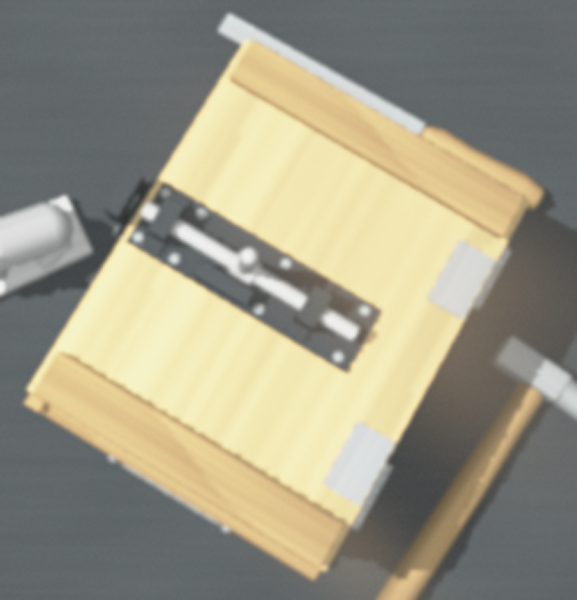

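View pics/scene0c.png

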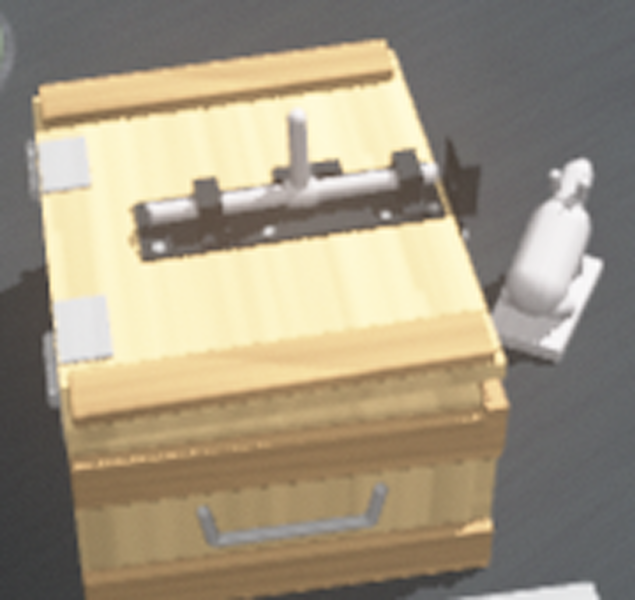

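```bash
python3 - <<'E'
from h import *
for n in("top","scene"):
    z=np.load(f"pics/{n}0.npz"); c=vision.get_calibration(n)
    X=cloud(z['d'],c); near=(np.hypot(X[...,0]-510,X[...,1]-20)<200)&(z['d']>0)
    m=near&(X[...,2]>196)&(X[...,2]<250)
    v,u=np.nonzero(m); print(n,m.sum()); 
    P=X[m]; print(np.median(P,0),P.min(0),P.max(0)); print("px",u.min(),u.max(),v.min(),v.max())
    for z0,z1 in((196,205),(205,215),(215,225),(225,240)):
        q=P[(P[:,2]>=z0)&(P[:,2]<z1)]
        if len(q): print(z0,q.mean(0).round(1),len(q))
    # wood lid outline: rect of points above 140
    m2=near&(X[...,2]>140); 
    print(cv2.minAreaRect(X[m2][:,:2].astype(np.float32)))
    # dark strap pixels
    hsv=cv2.cvtColor(z['p'],cv2.COLOR_RGB2HSV)
    m3=near&(X[...,2]>145)&(X[...,2]<185)&(hsv[...,2]<110)
    print("strap",m3.sum(),cv2.minAreaRect(X[m3][:,:2].astype(np.float32)))
    # bolt white
    m4=near&(X[...,2]>162)&(X[...,2]<185)&(hsv[...,1]<40)&(hsv[...,2]>150)
    Q=X[m4][:,:2]; mu=Q.mean(0); U,S,Vt=np.linalg.svd(Q-mu); t=(Q-mu)@Vt[0]; print("bolt",len(Q),mu,Vt[0],np.degrees(np.arctan2(Vt[0][1],Vt[0][0])),t.min(),t.max())
E
```

```text
top 66
[530.06773972  42.58770223 228.57429963] [526.64693236  36.66022344 199.8027893 ] [537.45037679  47.25981763 234.61924986]
px 324 331 257 266
196 [528.8  42.4 201.8] 4
205 [527.8  43.4 209.9] 7
215 [529.   43.4 221. ] 9
225 [531.7  41.6 230.1] 46
((520.427001953125, 20.2587890625), (264.0088806152344, 300.6970520019531), 59.225215911865234)
strap 1272 ((535.3533935546875, 47.56102752685547), (199.3363037109375, 47.3414192199707), 59.15317153930664)
bolt 680 [538.48380376  40.89303184] [0.53141909 0.84710905] 57.89861251953971 -90.06842763675435 85.92695935796266
scene 92
[535.06195505  37.64326566 216.8139159 ] [525.26773864  32.56277031 196.29652429] [539.86948356  44.96511665 232.58551652]
px 316 321 201 217
196 [535.2  38.3 200.7] 20
205 [534.5  37.7 210.1] 23
215 [535.4  37.5 220.3] 21
225 [533.1  38.5 228.9] 28
((519.043701171875, 18.677841186523438), (263.6762390136719, 304.456298828125), 59.348533630371094)
strap 654 ((542.436279296875, 40.88007354736328), (199.5106964111328, 49.05501937866211), 64.79100799560547)
bolt 380 [531.00616842  41.10682191] [-0.3906993  -0.92051836] -112.99801862795951 -99.77418660438619 87.58757141820355
```

Call:
move_arm(commands=[0, 0, -0.1475, 0, 0, -1.5, 1, 0, 0, -0.1475, 0, 0, -1.5, 1, 0, 0, -0.1475, 0, 0, -1.5, 1, 0, 0, -0.1475, 0, 0, -0.5, 1, 0, 0, 0, 4.5, -0.55, 0, 1, 0, 0, 0, 4.5, -0.55, 0, 1, 0, 0, 0, 4.5, -0.55, 0, 1, 0, 0, 0, 4.5, -0.55, 0, 1, 0, 0, 0, 4.5, -0.55, 0, 1, 0, 0, 0, 4.5, -0.55, 0, 1])

```text
time: 1.1
position: [378.7, -313.4, 306.2]
orientation: [-180.0, 0.0, 59.3]
contact_force: [1.8, -0.3, 0.1]
gripper_width: 85.6
```

Call:
move_arm(commands=[0, 0, 0, 4.5, -0.55, 0, 1, 0, 0, 0, 4.5, -0.55, 0, 1, 0, 0, 0, 4.5, -0.55, 0, 1, 0, 0, 0, 4.5, -0.55, 0, 1, 0, 0, 0, 4.5, -0.55, 0, 1, 0, 0, 0, 4.5, -0.55, 0, 1, 0, 0, 0, 3, -0.5, 0, 1, 0, 0, 0, 0, 0, 0, 1])

```text
time: 1.9
position: [499.9, -33.6, 306.1]
orientation: [-180.0, -0.1, 59.6]
contact_force: [-0.1, -0.5, 0.2]
gripper_width: 85.2
```

```bash
python3 - <<'E'
from h import *
s=r.sense(); print(s['time'],s['position'],s['orientation'],s['contact_force'],s['q'])
c=vision.get_calibration("wrist"); p,d=vision.capture("wrist"); np.savez("pics/w1.npz",p=p,d=d,**c)
cv2.imwrite("pics/w1.png",p[:,:,::-1]); print(c)
E
```

```text
1.9 [499.86602758 -33.60267596 306.11986237] [-1.79954435e+02 -8.79890061e-02  5.96062608e+01] [-0.05162494 -0.53329989  0.20120305] [ 18.1925567   16.9102562  -26.18327212 105.48874591   8.45224615
  59.50798547 -41.70506251]
{'fx': 333.34956661135413, 'fy': 333.34956661135413, 'cx': 316.3321284658727, 'cy': 242.79146619369544, 'view': array([[ 8.62667047e-01, -5.05768023e-01, -2.06692079e-03,
        -4.46244322e+02],
       [-4.84716636e-01, -8.27913653e-01,  2.82150255e-01,
         1.65360412e+02],
       [-1.44413809e-01, -2.42399856e-01, -9.59368001e-01,
         4.93101446e+02],
       [ 0.00000000e+00,  0.00000000e+00,  0.00000000e+00,
         1.00000000e+00]])}
```

View pics/w1.png

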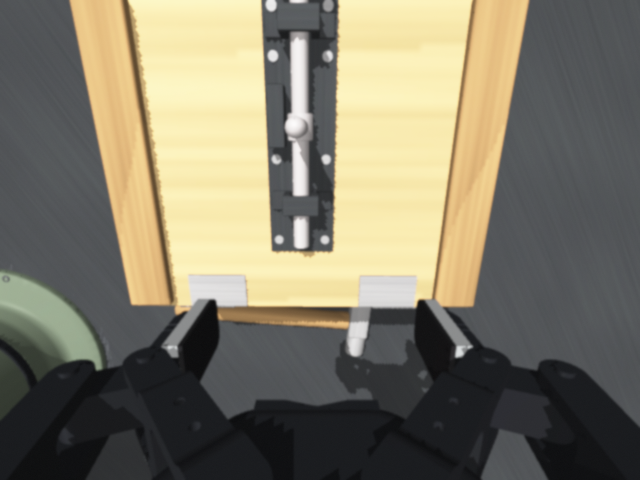

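```bash
python3 - <<'E'
from h import *
w=np.load("pics/w1.npz"); c={k:w[k] for k in('fx','fy','cx','cy','view')}
X=cloud(w['d'],c); m=(X[...,2]>190)&(X[...,2]<245)&(X[...,0]>450)
v,u=np.nonzero(m); 
v,u=np.nonzero(m&(np.arange(480)[:,None]<200)); print(u.min(),u.max(),v.min(),v.max(),X[v,u].max(0),X[v,u].min(0),len(u))
hs=m&(X[...,2]>222)
v,u=np.nonzero(hs&(np.arange(480)[:,None]<200)); print("ball",u.mean(),v.mean(),u.min(),u.max(),v.min(),v.max())
print(onplane(c,u.mean(),v.mean(),228))
# axis lines: bolt ends etc
hsv=cv2.cvtColor(w['p'],cv2.COLOR_RGB2HSV)
for row in (45,60,75,90,160,175,190,225,240):
    b=np.nonzero((hsv[row,270:335,1]<50)&(hsv[row,270:335,2]>130))[0]+270
    b=b[(b>285)&(b<315)]
    if len(b): print(row,b.min(),b.max(),onplane(c,(b.min()+b.max())/2,row,172).round(1))
# hinge-side lid edge, outside corners of battens
for nm,a,b in(("L",(130,304),None),("R",(477,305),None),("lidL",(176,306),None),("lidR",(434,306),None)):
    print(nm,onplane(c,*a,150).round(1))
ct=vision.get_calibration("top"); print(onplane(ct,327.3,259.5,229)); print(onplane(vision.get_calibration("scene"),318.5,204,229))
E
```

```text
278 313 2 137 [575.68860216 114.21307271 235.71467192] [525.09067867  39.32616819 190.00426409] 412
ball 295.4842105263158 126.54473684210527 285 306 116 137
[530.84652002  45.2898908  228.        ]
45 290 307 [558.2  92.8 172. ]
60 290 307 [553.4  85.  172. ]
75 291 307 [548.9  76.9 172. ]
90 291 307 [544.   68.8 172. ]
160 292 306 [519.4  28.2 172. ]
175 292 307 [514.   18.6 172. ]
190 293 307 [508.6   8.9 172. ]
225 293 307 [494.5 -14.4 172. ]
240 293 307 [488.2 -24.8 172. ]
L [318.8  -3.2 150. ]
R [ 591.2 -163.7  150. ]
lidL [353.8 -26.  150. ]
lidR [ 557.  -144.9  150. ]
[533.44457805  42.30863841 229.        ]
[534.78858482  37.54463115 229.        ]
```

Call:
move_arm(commands=[0, 0, 0.0052, 2.8, -0.4, 0, 1, 0, 0, 0, 2.8, -0.4, 1, 1, 0, 0, 0, 2.7, -0.4, 1, 1, 0, 0, 0, 0, 0, 0.5, 1, 0, 0, 0, 0, 0, 0, 1])

```text
time: 2.45
position: [530.8, 38.6, 280.4]
orientation: [-179.9, 0.1, 59.0]
contact_force: [0.2, -0.5, 0.6]
gripper_width: 85.6
```

```bash
python3 - <<'E'
from h import *
s=r.sense(); print(s['time'],s['position'],s['orientation'],s['contact_force'],s['q'])
c=vision.get_calibration("wrist"); p,d=vision.capture("wrist"); np.savez("pics/w2.npz",p=p,d=d,**c)
cv2.imwrite("pics/w2.png",p[:,:,::-1])
a=np.radians(s['orientation']);
from scipy.spatial.transform import Rotation as Ro
R=Ro.from_euler('xyz',a).as_matrix()
for k in(0,6,25): print(k,proj(c,s['position']+R[:,2]*k))
p,d=vision.capture("scene"); cv2.imwrite("pics/s2.png",cv2.resize(p[120:300,220:440,::-1],None,fx=3,fy=3,interpolation=2))
E
```

```text
2.45 [530.79821362  38.60284402 280.40627274] [-1.79924840e+02  8.00955101e-02  5.89758058e+01] [ 0.22022101 -0.459857    0.6013641 ] [ 10.02906008  21.70148592 -26.93958499 102.97742832  11.38038057
  58.11224684 -52.3588081 ]
0 [319.68053141 334.50802144]
6 [319.56198673 326.75082776]
25 [319.24306612 305.88165898]
```

View pics/w2.png

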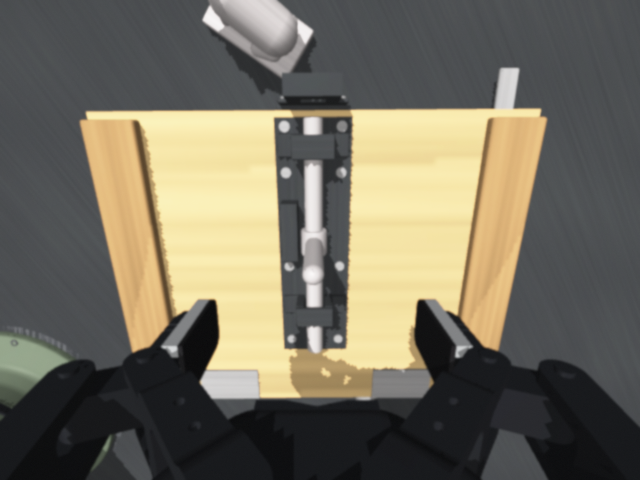

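View pics/s2.png

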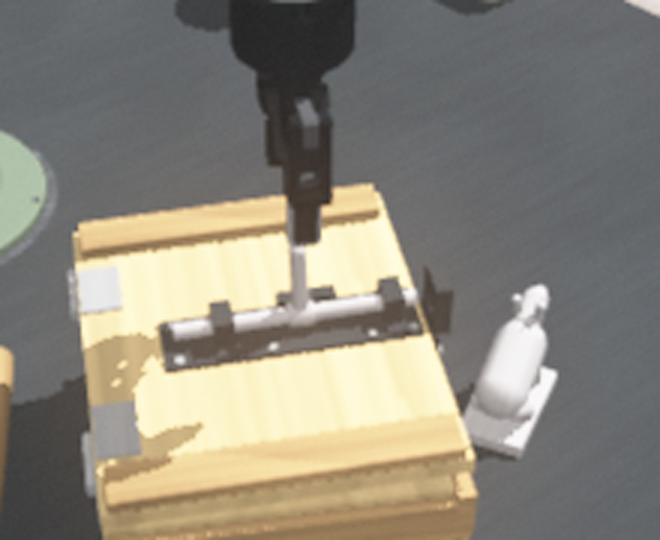

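```bash
python3 - <<'E'
from h import *
from scipy.spatial.transform import Rotation as Ro
w=np.load("pics/w2.npz"); c={k:w[k] for k in('fx','fy','cx','cy','view')}
X=cloud(w['d'],c); m=(X[...,2]>223)&(X[...,2]<245); m[:250]=0; m[300:]=0
v,u=np.nonzero(m); print(u.mean(),v.mean(),u.min(),u.max(),v.min(),v.max(),X[m].max(0))
P=onplane(c,u.mean(),v.mean(),228); print(P)
s=r.sense(); R=Ro.from_euler('xyz',np.radians(s['orientation'])).as_matrix()
print("tool frame",R.T@(P-s['position']))
# keeper, lid edge
for a in((283,73),(344,73),(281,98),(346,98)): print(a,onplane(c,*a,175).round(1))
hsv=cv2.cvtColor(w['p'],cv2.COLOR_RGB2HSV)
for row in (125,180,200,220,325,340):
    b=np.nonzero((hsv[row,295:335,1]<50)&(hsv[row,295:335,2]>130))[0]+295
    if len(b): print(row,b.min(),b.max(),(R.T@(onplane(c,(b.min()+b.max())/2,row,172)-s['position'])).round(1))
# keeper depth cloud
k=X[60:110,270:360]; kk=k[(k[...,2]>165)]; print(len(kk),kk.max(0))
for row in range(66,108,3): print(row,X[row,290:340:8,2].round(0))
cv2.imwrite("pics/w2k.png",cv2.resize(w['p'][50:170,250:380,::-1],None,fx=5,fy=5,interpolation=2))
E
```

```text
312.86206896551727 272.1218390804598 302 323 260 284 [536.94715939  51.75383679 235.11606322]
[531.17953396  45.85293329 228.        ]
tool frame [ 6.80925341 -3.98579407 53.38468697]
(283, 73) [571.5 149.1 175. ]
(344, 73) [603.5 129.9 175. ]
(281, 98) [562.9 137.8 175. ]
(346, 98) [597.5 117.  175. ]
125 303 320 [ 86.3  -5.5 109.3]
180 304 321 [ 51.3  -4.9 109.4]
200 304 321 [ 37.7  -4.9 109.4]
220 305 321 [ 23.7  -4.6 109.4]
340 308 334 [-72.    1.6 109.4]
1727 [599.93960069 145.43501553 399.57599666]
66 [14.  0.  2.  2.  1.  3.  0.]
69 [14.  3.  2.  2.  2.  2.  3.]
72 [ 13. 193. 194. 194. 194. 195. 195.]
75 [194. 193. 193. 194. 194. 194. 194.]
78 [195. 194. 195. 195. 195. 193. 194.]
81 [195. 194. 194. 195. 195. 193. 193.]
84 [194. 194. 194. 194. 194. 193. 195.]
87 [195. 194. 193. 194. 194. 193. 194.]
90 [194. 193. 195. 194. 194. 194. 194.]
93 [194. 195. 193. 194. 195. 194. 194.]
96 [192. 191. 192. 192. 191. 189. 192.]
99 [178. 178. 165. 164. 163. 176. 178.]
102 [162. 163. 162. 161. 161. 160. 160.]
105 [150. 148. 150. 148. 150. 150. 149.]
```

View pics/w2k.png

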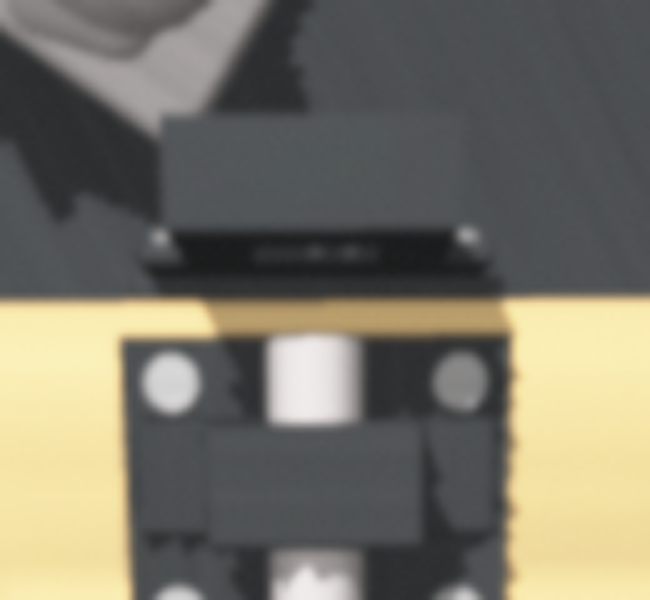

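Call:
move_arm(commands=[0, 0.053, 0, 0.4, -0.43, 0, 1, 0, 0, 0, 0, 0, 2, 1, 0, 0, 0, 0, 0, 2, 1, 0, 0, 0, 0, 0, 1.8, 1, 0, 0, 0, 0, 0, 0, 1, 0, 0, 0, 0, 0, 0, 1])

```text
time: 3.15
position: [531.4, 47.0, 224.1]
orientation: [180.0, -3.0, 58.9]
contact_force: [-0.5, -0.1, 0.6]
gripper_width: 85.5
```

```bash
python3 - <<'E'
from h import *
s=r.sense(); print(s['time'],s['position'],s['orientation'],s['contact_force'],s['q'])
p,d=vision.capture("wrist"); cv2.imwrite("pics/w3.png",p[:,:,::-1])
E
```

```text
3.15 [531.39208898  47.01678891 224.11609561] [179.98084464  -3.03432525  58.9316526 ] [-0.54667974 -0.06964661  0.61439614] [ 10.24760176  24.90855749 -26.84447952 107.77717873  11.9118669
  48.13548722 -53.11257001]
```

View pics/w3.png

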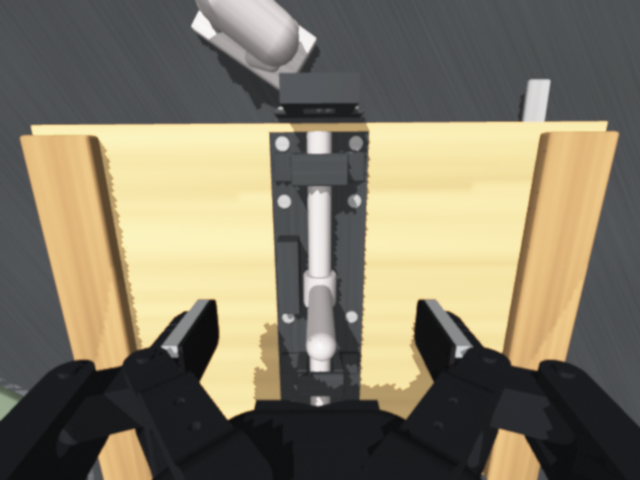

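Call:
move_arm(commands=[0, 0, 0, 0, 0.05, 0, -1, 0, 0, 0, 0, 0, 0, -1, 0, 0, 0, 0, 0, 0, -1, 0, 0, 0, 0, 0, 0, -1, 0, 0, 0, 0, 0, 0, -1, 0, 0, 0, 0, 0, 0, -1], force=50)

```text
time: 3.8
position: [532.4, 47.1, 223.7]
orientation: [179.9, -3.1, 59.0]
contact_force: [3.7, -2.1, 0.2]
gripper_width: 10.3
```

```bash
python3 - <<'E'
from h import *
s=r.sense(); print(s['time'],s['position'],s['orientation'],s['contact_force'],s['gripper_width'])
p,d=vision.capture("wrist"); cv2.imwrite("pics/w4.png",p[:,:,::-1])
E
```

```text
3.8 [532.42621513  47.13626196 223.66543192] [179.91027749  -3.06982614  58.97786394] [ 3.69632448 -2.10715374  0.15024229] 10.322493136022032
```

View pics/w4.png

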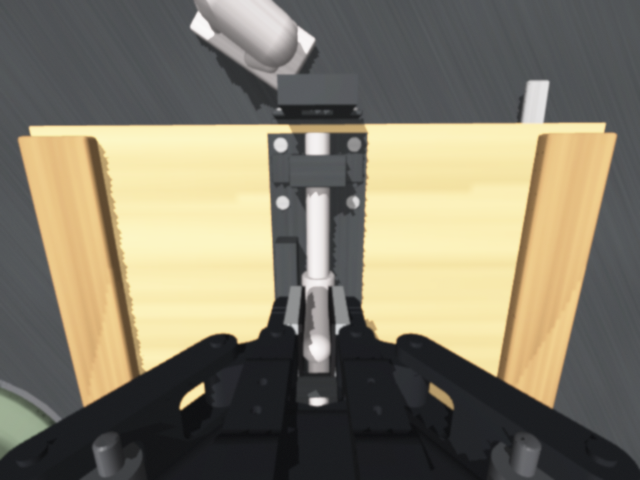

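Call:
move_arm(commands=[0, 0, 0, 0.2, 0.05, 0, -1, 0, 0, 0, 0.3, 0.05, 0, -1, 0, 0, 0, 0.3, 0, 0, -1, 0, 0, 0, 0.2, 0, 0, -1, 0, 0, 0, 0, 0, 0, -1, 0, 0, 0, 0, 0, 0, -1])

```text
time: 4.45
position: [537.9, 55.9, 224.0]
orientation: [180.0, -3.1, 59.0]
contact_force: [2.9, -2.8, 0.8]
gripper_width: 10.7
```

```bash
cat >> h.py <<'E'
from scipy.spatial.transform import Rotation as Ro
P0=np.array([532.43,47.14,223.67])  # TCP with bolt drawn back, handle gripped
Rc=Ro.from_euler('z',-30.8,degrees=True).as_matrix()
def st():
    s=r.sense(); R=Ro.from_euler('xyz',np.radians(s['orientation'])).as_matrix()
    print("t",round(s['time'],2),"dCrate",(Rc.T@(s['position']-P0)).round(2),"tilt",round(float(np.arcsin((Rc.T@R)[1,2])),4),"Fcrate",(Rc.T@s['contact_force']).round(1),"Ftool",(R.T@s['contact_force']).round(1),"T",s['ft_torque'].round(2),"w",round(s['gripper_width'],1))
E
python3 -c "
from h import *
st()"
```

```text
t 4.45 dCrate [ 0.25 10.31  0.33] tilt 0.0536 Fcrate [ 3.9 -0.9  0.8] Ftool [-0.9  3.9 -0.8] T [-0.6  -0.72 -0.04] w 10.7
```

Call:
move_arm(commands=[0, 0, 0, 0.1, 0.1, 0, -1, 0, 0, 0, 0.1, 0, 0, -1, 0, 0, 0, 0.1, 0, 0, -1, 0, 0, 0, 0, 0, 0, -1])

```text
time: 4.85
position: [538.8, 56.4, 223.7]
orientation: [-179.9, -2.8, 58.9]
contact_force: [-8.9, -10.3, 6.3]
gripper_width: 10.1
```

```bash
python3 -c "
from h import *
st()"
```

```text
t 4.85 dCrate [ 0.74 11.24  0.04] tilt 0.0496 Fcrate [ -2.3 -13.4   6.3] Ftool [-13.1  -2.3  -7. ] T [-2.13  1.89  0.07] w 10.1
```

Call:
move_arm(commands=[0, -0.002, 0, 0.015, -0.03, 0.05, -1, 0, -0.002, 0, 0.015, -0.03, 0.05, -1, 0, -0.002, 0, 0.015, 0, 0.05, -1, 0, 0, 0, 0, 0, 0, -1])

```text
time: 5.25
position: [539.0, 56.9, 222.7]
orientation: [-180.0, -2.5, 58.9]
contact_force: [-8.4, -12.0, 11.5]
gripper_width: 10.2
```

```bash
python3 -c "
from h import *
st()"
```

```text
t 5.25 dCrate [ 0.66 11.73 -0.96] tilt 0.0439 Fcrate [ -1.1 -14.7  11.5] Ftool [-14.1  -1.  -12.1] T [-2.55  1.83  0.03] w 10.2
```

Call:
move_arm(commands=[0, 0, 0, -0.1, 0, 0, -1, 0, 0, 0, 0, 0, 0, -1])

```text
time: 5.45
position: [538.8, 56.6, 222.8]
orientation: [-180.0, -2.6, 58.9]
contact_force: [-6.5, -8.0, 10.1]
gripper_width: 10.1
```

```bash
python3 -c "
from h import *
st()"
```

```text
t 5.45 dCrate [ 0.66 11.41 -0.91] tilt 0.0453 Fcrate [ -1.5 -10.2  10.1] Ftool [ -9.8  -1.4 -10.5] T [-1.83  1.23 -0.03] w 10.1
```

Call:
move_arm(commands=[0, -0.002, 0, 0.01, 0, 0.05, -1, 0, -0.002, 0, 0.01, 0, 0.05, -1, 0, 0, 0, 0, 0, 0, -1])

```text
time: 5.75
position: [539.0, 56.9, 221.9]
orientation: [-180.0, -2.4, 59.0]
contact_force: [-6.2, -8.7, 11.8]
gripper_width: 10.2
```

```bash
python3 -c "
from h import *
st()"
```

```text
t 5.75 dCrate [ 0.65 11.81 -1.78] tilt 0.0413 Fcrate [ -0.9 -10.6  11.8] Ftool [-10.1  -0.8 -12.2] T [-1.79  1.36 -0.05] w 10.2
```

Call:
move_arm(commands=[0, -0.002, 0, 0.01, 0, 0.05, -1, 0, -0.002, 0, 0.01, 0, 0.05, -1, 0, 0, 0, 0, 0, 0, -1])

```text
time: 6.05
position: [539.3, 57.5, 220.9]
orientation: [-180.0, -2.2, 59.0]
contact_force: [-0.4, -3.5, 2.4]
gripper_width: 10.3
```

```bash
python3 -c "
from h import *
st()"
```

```text
t 6.05 dCrate [ 0.6  12.41 -2.82] tilt 0.038 Fcrate [ 1.4 -3.2  2.4] Ftool [-3.1  1.4 -2.6] T [-0.64  0.23 -0.  ] w 10.3
```

Call:
move_arm(commands=[0, -0.002, 0, 0.01, 0, 0.05, -1, 0, -0.002, 0, 0.01, 0, 0.05, -1, 0, 0, 0, 0, 0, 0, -1])

```text
time: 6.35
position: [539.8, 58.3, 219.8]
orientation: [180.0, -2.0, 59.0]
contact_force: [-1.4, -2.2, 6.8]
gripper_width: 10.4
```

```bash
python3 -c "
from h import *
st()"
```

```text
t 6.35 dCrate [ 0.58 13.33 -3.86] tilt 0.035 Fcrate [-0.1 -2.6  6.8] Ftool [-2.4 -0.1 -6.9] T [-0.74  0.37 -0.04] w 10.4
```

Call:
move_arm(commands=[0, 0, 0, 0.1, 0, 0, -1, 0, 0, 0, 0.1, 0, 0, -1, 0, 0, 0, 0, 0, 0, -1])

```text
time: 6.65
position: [540.8, 60.1, 219.9]
orientation: [180.0, -2.0, 59.0]
contact_force: [-0.5, -2.8, 7.7]
gripper_width: 10.2
```

```bash
python3 -c "
from h import *
st()"
```

```text
t 6.65 dCrate [ 0.58 15.45 -3.76] tilt 0.0352 Fcrate [ 1.  -2.7  7.7] Ftool [-2.4  1.  -7.8] T [-0.63  0.33 -0.05] w 10.2
```

Call:
move_arm(commands=[0, 0, 0, 0.2, 0, 0, -1, 0, 0, 0, 0.2, 0, 0, -1, 0, 0, 0, 0.2, 0, 0, -1, 0, 0, 0, 0, 0, 0, -1])

```text
time: 7.05
position: [544.0, 65.3, 220.1]
orientation: [180.0, -2.0, 59.0]
contact_force: [-0.4, -1.4, 7.2]
gripper_width: 10.8
```

```bash
python3 -c "
from h import *
st()"
```

```text
t 7.05 dCrate [ 0.61 21.56 -3.53] tilt 0.0353 Fcrate [ 0.4 -1.4  7.2] Ftool [-1.1  0.4 -7.2] T [-0.49  0.31 -0.04] w 10.8
```

Call:
move_arm(commands=[0, 0, 0, 0.25, 0, 0, -1, 0, 0, 0, 0.25, 0, 0, -1, 0, 0, 0, 0.25, 0, 0, -1, 0, 0, 0, 0.25, 0, 0, -1, 0, 0, 0, 0, 0, 0, -1])

```text
time: 7.55
position: [549.1, 74.0, 220.5]
orientation: [180.0, -2.0, 59.0]
contact_force: [-1.0, -2.1, 7.0]
gripper_width: 10.7
```

```bash
python3 -c "
from h import *
st()"
```

```text
t 7.55 dCrate [ 0.57 31.67 -3.22] tilt 0.0354 Fcrate [ 0.2 -2.3  7. ] Ftool [-2.   0.2 -7.1] T [-0.37  0.2  -0.1 ] w 10.7
```

Call:
move_arm(commands=[0, 0, 0, 0.25, 0, 0, -1, 0, 0, 0, 0.25, 0, 0, -1, 0, 0, 0, 0.2, 0, 0, -1, 0, 0, 0, 0.1, 0, 0, -1, 0, 0, 0, 0.1, 0, 0, -1, 0, 0, 0, 0, 0, 0, -1])

```text
time: 8.15
position: [553.0, 80.5, 220.2]
orientation: [-179.9, -1.9, 59.0]
contact_force: [-4.1, -8.0, 3.4]
gripper_width: 10.2
```

```bash
python3 -c "
from h import *
st()"
```

```text
t 8.15 dCrate [ 0.57 39.22 -3.44] tilt 0.0329 Fcrate [ 0.5 -9.   3.4] Ftool [-8.9  0.6 -3.7] T [-1.62  0.95 -0.03] w 10.2
```

Call:
move_arm(commands=[0, 0, 0, 0.05, 0, 0, -1, 0, 0, 0, 0, 0, 0, -1])

```text
time: 8.35
position: [553.0, 80.6, 220.2]
orientation: [-179.9, -1.9, 58.9]
contact_force: [-5.4, -7.7, 4.1]
gripper_width: 10.7
```

```bash
python3 -c "
from h import *
st()
p,d=vision.capture('wrist'); cv2.imwrite('pics/w5.png',p[:,:,::-1])
p,d=vision.capture('scene'); cv2.imwrite('pics/s5.png',cv2.resize(p[120:300,220:440,::-1],None,fx=3,fy=3,interpolation=2))
"
```

```text
t 8.35 dCrate [ 0.55 39.33 -3.5 ] tilt 0.0323 Fcrate [-0.7 -9.4  4.1] Ftool [-9.2 -0.6 -4.4] T [-2.02  1.1  -0.04] w 10.7
```

View pics/w5.png

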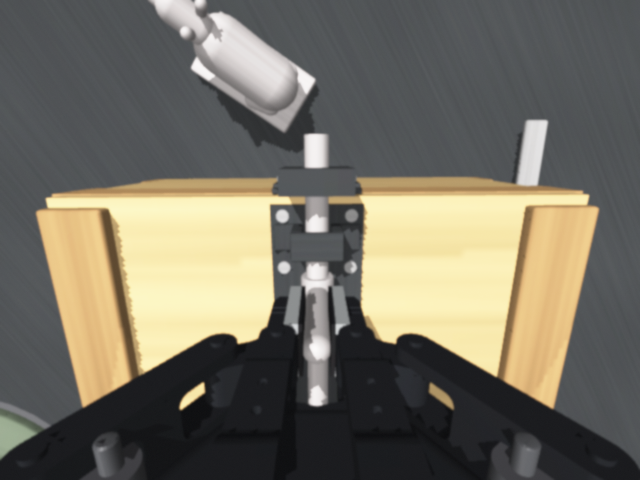

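View pics/s5.png

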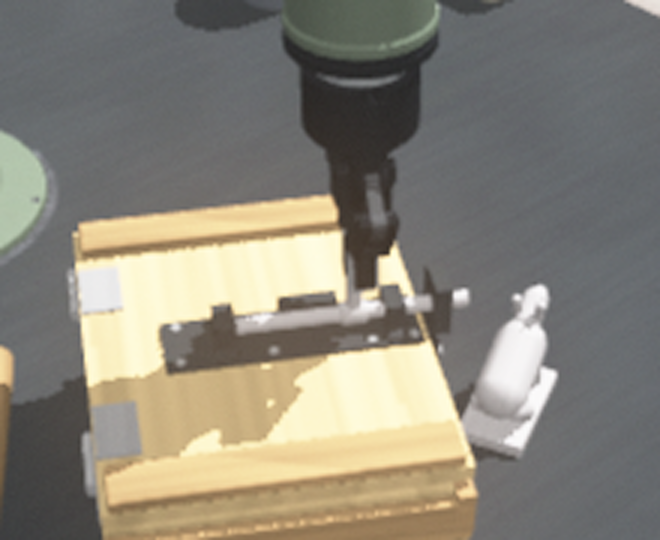

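Call:
move_arm(commands=[0, 0, 0, 0.12, 0, 0, -1, 0, 0, 0, 0, 0, 0, -1])

```text
time: 8.65
position: [553.2, 80.9, 219.8]
orientation: [-179.9, -1.8, 58.9]
contact_force: [-7.6, -12.1, 2.7]
gripper_width: 10.4
```

```bash
python3 -c "
from h import *
st()
"
```

```text
t 8.65 dCrate [ 0.55 39.65 -3.82] tilt 0.0307 Fcrate [ -0.4 -14.3   2.7] Ftool [-14.2  -0.3  -3.1] T [-2.82  1.57 -0.04] w 10.4
```

Call:
move_arm(commands=[0, 0, 0, -0.15, 0, -0.03, -1, 0, 0, 0, 0, 0, 0, -1, 0, 0, 0, 0, 0, 0, 0.2, 0, 0, 0, 0, 0, 0, 0.2, 0, 0, 0, 0, 0, 0, 0.2, 0, 0, 0, 0, 0, 0, 0.2])

```text
time: 9.25
position: [553.7, 81.7, 220.8]
orientation: [-180.0, -2.0, 59.0]
contact_force: [0.4, 0.9, 0.8]
gripper_width: 51.3
```

```bash
python3 -c "
from h import *
st()
"
```

```text
t 9.25 dCrate [ 0.6  40.62 -2.85] tilt 0.0353 Fcrate [-0.1  1.   0.8] Ftool [ 1.  -0.1 -0.7] T [-0.06  0.02  0.06] w 51.3
```

Call:
move_arm(commands=[0, 0, 0, 0, 0, -2, 0.2, 0, -0.007, 0, 0, 0, -2.5, 0.2, 0, 0, 0, 0, 0, -2, 0, 0, 0, 0, 0, 2, -0.5, 0, 0, 0, 0, 0, 2, 0, -1, 0, 0, 0, 0, 0, 0, 0, -1])

```text
schema error: expected a multiple of 7 numbers
```

```bash
python3 - <<'E'
from h import *
st()
s=r.sense(); c=vision.get_calibration("wrist"); p,d=vision.capture('wrist'); cv2.imwrite('pics/w6.png',p[:,:,::-1])
np.savez("pics/w6.npz",p=p,d=d,**c); print(s['position'],s['orientation'])
X=cloud(d,c); R=Ro.from_euler('xyz',np.radians(s['orientation'])).as_matrix()
m=(X[...,2]>195)&(X[...,2]<245); m[:200]=0;m[330:]=0;m[:,350:]=0
T=(X[m]-s['position'])@R
print(m.sum(),X[m].max(0),T.mean(0),T.min(0),T.max(0)); 
h=m&(X[...,2]>X[m][:,2].max()-11); v,u=np.nonzero(h); print(u.min(),u.max(),v.min(),v.max()); P=onplane(c,(u.min()+u.max())/2,(v.min()+v.max())/2,X[m][:,2].max()-6); print(P,R.T@(P-s['position']))
E
```

```text
t 9.25 dCrate [ 0.6  40.62 -2.85] tilt 0.0353 Fcrate [-0.1  1.   0.8] Ftool [ 1.  -0.1 -0.7] T [-0.06  0.02  0.06] w 51.3
[553.7411642   81.72739326 220.81909334] [-179.99302182   -2.02201706   59.00663816]
2126 [556.95968548 111.61889573 241.08453037] [  7.28414679 -22.27310174   4.11332315] [ -7.51960473 -40.60572306 -19.76338086] [14.45667327  4.67964442 25.83282399]
210 248 316 329
[532.69019533 109.52172042 235.08453037] [ 13.48133599 -32.35951489 -13.79441851]
```

View pics/w6.png

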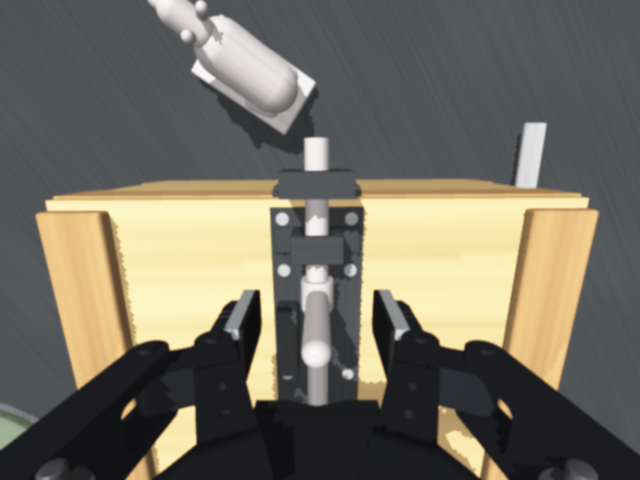

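Call:
move_arm(commands=[0, 0, 0, 0, 0, -2, 0.2, 0, -0.007, 0, 0, 0, -2.5, 0.2, 0, 0, 0, 0, 0, -2, 0, 0, 0, 0, 0, 2, -0.5, -1, 0, 0, 0, 0, 2, 0, -1, 0, 0, 0, 0, 0, 0, -1])

```text
time: 9.9
position: [588.3, 57.4, 290.7]
orientation: [180.0, -1.6, 58.9]
contact_force: [-1.2, -0.1, -0.7]
gripper_width: 0.9
```

```bash
python3 - <<'E'
from h import *
st()
s=r.sense(); c=vision.get_calibration("wrist"); p,d=vision.capture('wrist'); cv2.imwrite('pics/w6b.png',p[:,:,::-1])
np.savez("pics/w6.npz",p=p,d=d,**c); print(s['position'],s['orientation'])
X=cloud(d,c); R=Ro.from_euler('xyz',np.radians(s['orientation'])).as_matrix()
m=(X[...,2]>195)&(X[...,2]<245); m[:200]=0;m[300:]=0;m[:,320:]=0
T=(X[m]-s['position'])@R
print(m.sum(),X[m].max(0),T.mean(0),T.min(0),T.max(0)); 
h=m&(X[...,2]>X[m][:,2].max()-11); v,u=np.nonzero(h); print(u.min(),u.max(),v.min(),v.max()); P=onplane(c,(u.min()+u.max())/2,(v.min()+v.max())/2,X[m][:,2].max()-6); print(P,R.T@(P-s['position']))
E
```

```text
t 9.9 dCrate [42.72 37.4  66.99] tilt 0.0281 Fcrate [-1.  -0.7 -0.7] Ftool [-0.7 -1.   0.7] T [-0.11  0.04  0.01] w 0.9
[588.2741961   57.3906917  290.65684871] [179.96262186  -1.61189289  58.87220399]
658 [557.21010193  85.38142969 232.78181046] [ -0.32420661 -42.00398082  70.56756621] [ -7.90983749 -48.94781821  57.75548226] [  3.24201189 -37.38314643  95.73893597]
236 257 268 289
[551.59116501  79.28604017 226.78181046] [ -2.01712869 -42.76168802  63.81567829]
```

View pics/w6b.png

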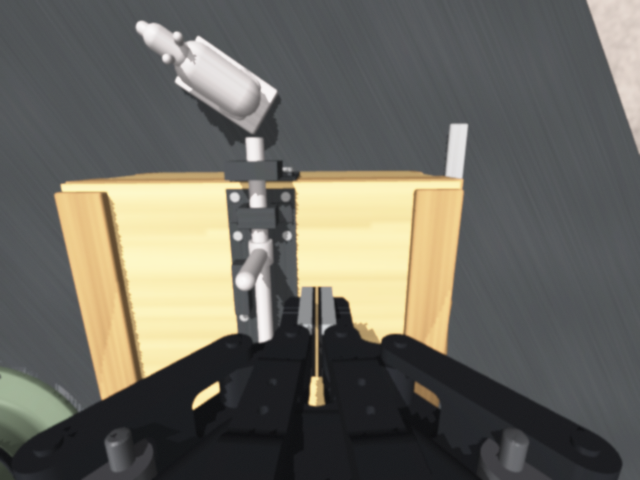

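Call:
move_arm(commands=[0, 0, 0, 0.1, -0.85, 2.3, -1, 0, 0, 0, 0, -0.85, 2.3, -1, 0, 0, 0, 0, 0, 0, -1, 0, 0, 0, 0, 0, 0, -1])

```text
time: 10.35
position: [573.4, 69.9, 245.4]
orientation: [-180.0, -1.6, 59.0]
contact_force: [0.9, -0.6, 1.0]
gripper_width: -0.1
```

```bash
python3 - <<'E'
from h import *
st()
p,d=vision.capture('wrist'); cv2.imwrite('pics/w7.png',p[:,:,::-1])
E
```

```text
t 10.35 dCrate [23.52 40.53 21.71] tilt 0.028 Fcrate [ 1. -0.  1.] Ftool [ 0.  1. -1.] T [-0.07 -0.01 -0.01] w -0.1
```

View pics/w7.png

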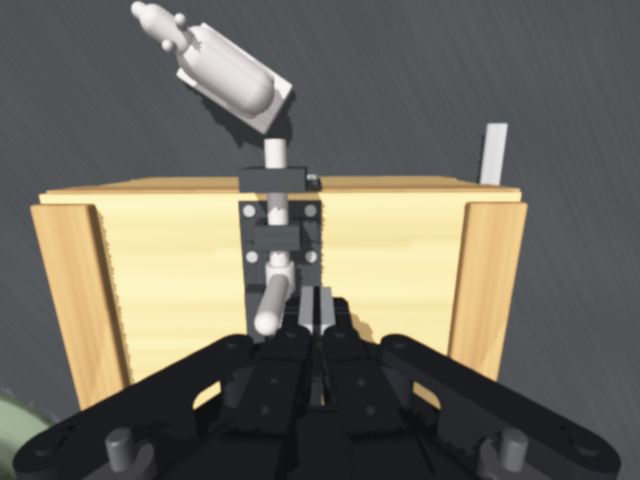

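Call:
move_arm(commands=[0, 0, 0, 0.1, -0.5, 0, -1, 0, 0, 0, 0.1, -0.5, 0, -1, 0, 0, 0, 0, -0.55, 0.05, -1, 0, 0, 0, 0, -0.63, 0.18, -1, 0, 0, 0, 0, -0.63, 0.18, -1, 0, 0, 0, 0, 0, 0, -1])

```text
time: 11.0
position: [549.6, 86.5, 240.6]
orientation: [-180.0, -1.6, 59.0]
contact_force: [0.2, 0.5, 0.6]
gripper_width: 0.0
```

```bash
python3 - <<'E'
from h import *
st()
p,d=vision.capture('wrist'); cv2.imwrite('pics/w8.png',p[:,:,::-1])
E
```

```text
t 11.0 dCrate [-5.42 42.55 16.96] tilt 0.0277 Fcrate [-0.   0.5  0.6] Ftool [ 0.5 -0.  -0.5] T [ 0.   -0.09  0.03] w 0.0
```

View pics/w8.png

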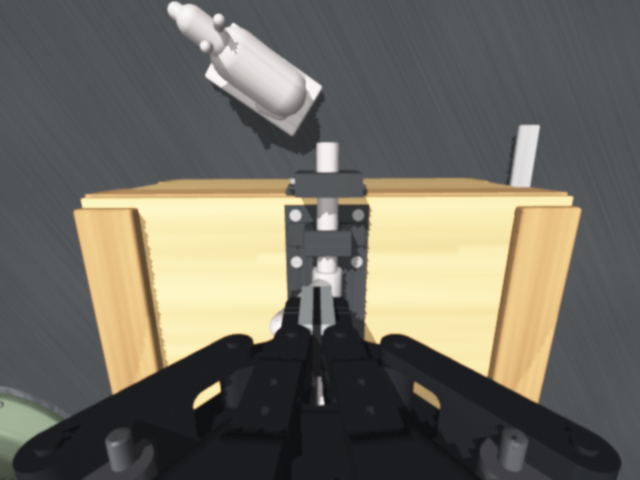

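Call:
move_arm(commands=[0, 0, 0, 0, -0.57, 0.33, -1, 0, 0, 0, 0, -0.57, 0.33, -1, 0, 0, 0, 0, -0.46, 0.47, -1, 0, 0, 0, 0, -0.46, 0.47, -1, 0, 0, 0, 0, 0, 0, -1])

```text
time: 11.55
position: [532.2, 97.2, 224.1]
orientation: [-179.9, -1.6, 59.0]
contact_force: [-0.1, 0.3, 0.9]
gripper_width: -0.1
```

```bash
python3 - <<'E'
from h import *
st()
E
```

```text
t 11.55 dCrate [-25.85  42.92   0.4 ] tilt 0.0273 Fcrate [-0.3  0.2  0.9] Ftool [ 0.2 -0.3 -0.9] T [-0.    0.04  0.01] w -0.1
```

Call:
move_arm(commands=[0, 0, 0, 0, -0.32, 0.57, -1, 0, 0, 0, 0, -0.32, 0.57, -1, 0, 0, 0, 0, -0.16, 0.64, -1, 0, 0, 0, 0, 0, 0, -1])

```text
time: 11.95
position: [525.9, 101.5, 206.0]
orientation: [-179.9, -1.6, 59.0]
contact_force: [-0.5, -0.3, 1.1]
gripper_width: -0.1
```

```bash
python3 - <<'E'
from h import *
st()
p,d=vision.capture('scene'); cv2.imwrite('pics/s9.png',cv2.resize(p[120:300,220:440,::-1],None,fx=3,fy=3,interpolation=2))
E
```

```text
t 11.95 dCrate [-33.49  43.33 -17.64] tilt 0.0271 Fcrate [-0.3 -0.6  1.1] Ftool [-0.5 -0.3 -1.1] T [-0.03 -0.02  0.04] w -0.1
```

View pics/s9.png

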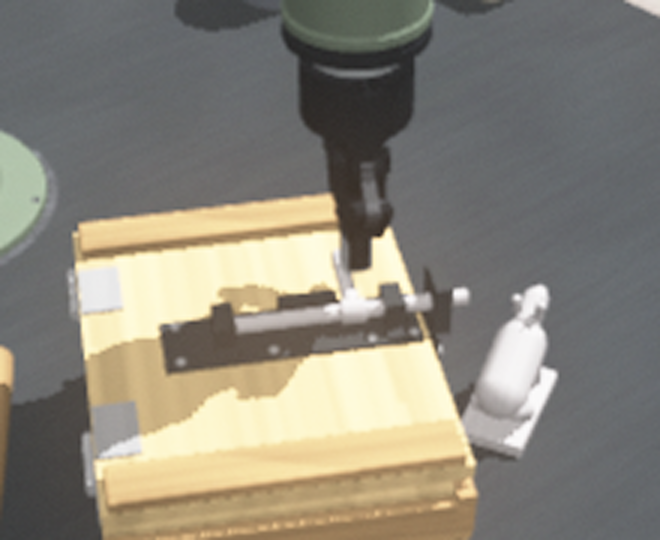

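Call:
move_arm(commands=[0, 0, 0, 0, -0.1, 0.4, -1, 0, 0, 0, 0, 0, 0.2, -1, 0, 0, 0, 0, 0, 0.1, -1, 0, 0, 0, 0, 0, 0, -1])

```text
time: 12.4
position: [525.7, 102.1, 200.1]
orientation: [-180.0, -1.6, 59.0]
contact_force: [-1.7, 0.7, 4.0]
gripper_width: -0.3
```

```bash
python3 - <<'E'
from h import *
st()
E
```

```text
t 12.4 dCrate [-33.97  43.79 -23.61] tilt 0.028 Fcrate [-1.8 -0.2  4. ] Ftool [-0.1 -1.8 -4. ] T [0.05 0.46 0.01] w -0.3
```

Call:
move_arm(commands=[0, 0, 0, 0, 0, 0.1, -1, 0, 0, 0, 0, 0, 0, -1])

```text
time: 12.6
position: [525.7, 102.3, 199.2]
orientation: [180.0, -1.6, 59.0]
contact_force: [-1.7, 0.5, 6.3]
gripper_width: -0.1
```

```bash
python3 - <<'E'
from h import *
st()
E
```

```text
t 12.6 dCrate [-33.98  43.92 -24.47] tilt 0.0283 Fcrate [-1.7 -0.4  6.3] Ftool [-0.2 -1.7 -6.4] T [0.05 0.49 0.01] w -0.1
```

Call:
move_arm(commands=[0, 0, 0, 0, 0, -0.5, -1, 0, 0, 0, 0, 0, -2, -1, 0, 0, 0, 0, 0, -4, -1, 0, 0, 0, -4, 0, -4, -1, 0, 0, 0, -4, 0, 0, -1, 0, 0, 0, 0, 0, 0, -1])

```text
time: 13.2
position: [483.9, 31.0, 298.2]
orientation: [179.9, -1.5, 58.7]
contact_force: [0.1, -0.2, -1.0]
gripper_width: 0.0
```

```bash
python3 - <<'E'
from h import *
st()
s=r.sense(); c=vision.get_calibration("wrist"); p,d=vision.capture('wrist'); cv2.imwrite('pics/w10.png',p[:,:,::-1])
np.savez("pics/w10.npz",p=p,d=d,**c)
p,d=vision.capture('scene'); cv2.imwrite('pics/s10.png',cv2.resize(p[120:300,220:440,::-1],None,fx=3,fy=3,interpolation=2))
X=cloud(d,vision.get_calibration('scene'))
E
```

```text
t 13.2 dCrate [-33.4  -38.72  74.56] tilt 0.0264 Fcrate [ 0.2 -0.1 -1. ] Ftool [-0.1  0.2  1. ] T [ 0.06  0.03 -0.02] w 0.0
```

View pics/w10.png

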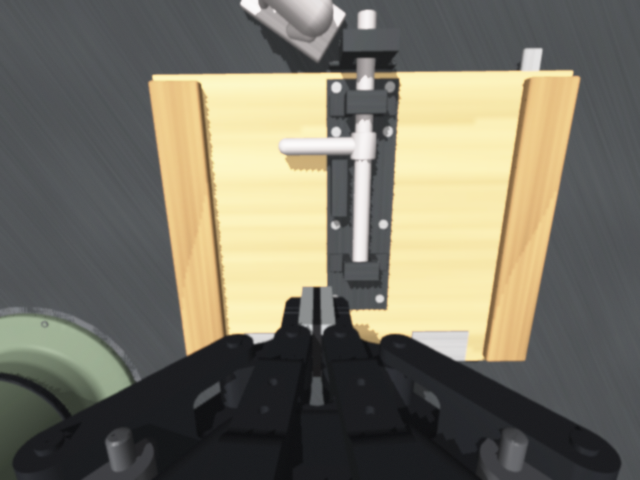

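View pics/s10.png

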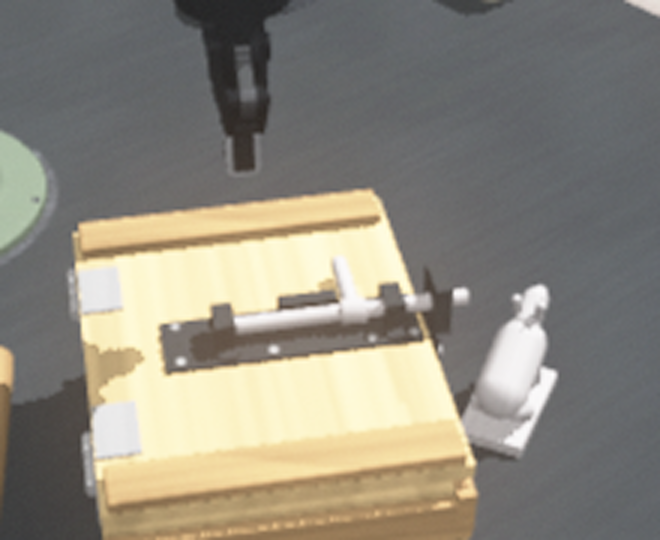

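```bash
python3 - <<'E'
from h import *
w=np.load("pics/w10.npz"); c={k:w[k] for k in('fx','fy','cx','cy','view')}; X=cloud(w['d'],c)
for u in range(282,350,8): print(u, np.median(X[143:149,u-1:u+2,2]).round(1), "lid", np.median(X[[120,178],:][:,230:300,2]).round(1))
ti=lambda u,v:(Rc.T@(X[v,u]-P0)).round(1)
print([ti(u,146) for u in(284,300,320,340)])
Q=X[90:300:4,410:500:4].reshape(-1,3); L=(Rc.T@Q.T).T; print("lid tilt",np.polyfit(L[:,1],L[:,2],1)[0])
E
```

```text
282 176.3 lid 156.9
290 176.9 lid 156.9
298 176.9 lid 156.9
306 176.7 lid 156.9
314 177.2 lid 156.9
322 176.8 lid 156.9
330 176.3 lid 156.9
338 176.7 lid 156.9
346 176.7 lid 156.9
[array([-56.6,  37.7, -46.2]), array([-45.5,  37.6, -46.9]), array([-31.5,  37.5, -46.9]), array([-17.5,  37.4, -47.7])]
lid tilt 0.04089653506963155
```

```bash
python3 -c "
from h import *
st(); print(r.sign_off())"
```

```text
t 13.3 dCrate [-33.9  -35.03  74.11] tilt 0.0282 Fcrate [0.5 0.7 0.3] Ftool [ 0.7  0.5 -0.3] T [ 0.06 -0.03 -0.01] w -0.1
the job is handed in; nothing more can be done
None
```

The crate is bolted and locked, and I handed the job in at 13.3 s of the 58 s allowed.

**How it went**
- **Finding the height:** I gripped the handle and slid the bolt until it touched the keeper. I then pressed the lid down in small steps while pushing lightly. About 3–4 mm down at the handle, the push force fell to the bolt's own friction, and the bolt entered the eye.
- **Locking:** I slid the bolt across until it met a firm stop, let go of the handle, and pushed it over towards -x with the closed fingers until it would go no further.
- **Forces:** The highest readings were about 15 N pushing along the bolt and 12 N pressing down on the lid. Both are under the 30 N and 20 N limits. Forces were only read at the end of each move, so brief peaks in between were not seen.

**Last checks**
- The pictures show the bolt sticking out beyond the keeper and the handle lying down towards -x.
- Depth puts the top of the handle level along its length and about 20 mm above the lid, which is what a flat handle should give.
- The robot was clear of everything, with the wrist force at about zero.
- I did not touch the boar, rasp or hammer. The boar is where it was in the last pictures, but I took no final picture of the rasp and hammer to compare.

**What disagreed**
- The lid's slope measured 0.041 rad by depth, against about 0.028 rad from the arm's motion. I think the depth fit is the less reliable of the two, but I did not resolve it.
- My measure of bolt travel read about 2 mm short of the expected 40 mm. I put this down to an offset at the start and relied on the firm stop instead.

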